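# Release the payment terminal from its dock and lay it in the pay tray

## Task

A customer wants to pay by card. Without holding the payment terminal, press its dock's sprung release lever down to the stop, so that the terminal's front end is lifted past the catch, and let the lever come back up, leaving the terminal propped on the catch. Then pick the terminal up and lay it down gently, screen up and flat, lengthwise inside the shallow wooden pay tray, without shifting the things standing around.

Things in the scene. Friction and masses are not known exactly. Their poses are not given: they have to be found in the camera images.
- dock: Dark steel dock fixed to the counter, 257 x 80 mm base plate 8 mm thick. Origin: on the counter, 9.5 mm to +x of the plate's middle; +x runs from the press lever to the terminal's rear, z up. Docked terminal's centre: x = +48 mm. Its sides are open for a gripper from x = +5 to +75 mm; guide cheeks 62 mm high stand at x = -7 mm, y = +-32 mm, rail posts 50 mm high at x = +88 mm, y = +-33 mm.
- rail_mid (a point): Middle of the dock's cross rail (10 mm round bar along the dock's y, axis 35 mm above the counter) that carries the terminal's rear; two ribs under the terminal straddle it, and nothing holds it down there.
- catch_top (a point): Top of the sprung catch's round steel nose (12 mm across), at dock x = -28 mm, 57 mm above the counter. It stands over the terminal's front lip; a lip forced upward pushes the nose back (to dock -x, up to 10 mm), and the nose then snaps back under it and props the terminal up.
- terminal: Grey payment terminal, screen and keys on top, 130 (x) x 54 (y) x 24 mm (z) on 6 mm feet, 0.22 kg. Origin: under its centre at foot level, so the housing spans z = 6 to 30 mm; z points out of the screen side, x from the lip end to the screen end. A steel lip stands out 12 mm at -x. Docked: axes parallel to the dock's, origin 34 mm up. Grip across its width near the middle.
- terminal_lip (a point): Centre of the steel lip (10 mm bar along y, 54 mm long) at the terminal's front end, 72 mm from the terminal's origin in -x, 6 mm above its feet. It is 40 mm above the counter when latched and about 58 mm when it rests on top of the catch nose.
- release_lever (a joint): Angle of the sprung release lever, rad: 0 at rest, 0.52 at its stop (pad down). It swings about an axis along the dock's y at dock x = -69 mm, z = 42 mm; two toes reach under the terminal's lip. Pressing takes about 10 N; it returns by itself.
- lever_pad (a point): Top centre of the lever's black press pad, 30 (dock x) x 46 (dock y) mm, at dock x = -119 mm, 62 mm above the counter at rest, and about 35 mm above it at the stop. It is pressed straight down with closed fingers.
- pay_tray: Shallow open wooden tray fixed to the counter, 200 (x) x 126 (y) mm outside, walls 4 mm thick and 11 mm high, floor 4 mm thick. Origin: on the counter under its middle; x along its length.
- shaker: Bystander: glass spice shaker, 41 mm across, 87 mm high; origin at the centre of its foot.
- cup: Bystander: steel cup, 77 mm across, 101 mm high; origin at the centre of its foot.
- tape: Bystander: roll of brown tape lying flat, 96 mm across, 48 mm high; origin at the centre of its underside.
- vial: Bystander: small brown bottle with a gold cap, 25 mm across, 78 mm high; origin at the centre of its foot.

How it is judged:
By the outcome, as a careful person would: the job done as asked, in the order asked, and still so for the second after the job is handed in, with the robot touching nothing.
It also fails if it takes over 48 s, if anything falls off the work surface, if the arm or the gripper's body presses on something with over 40 N, if the wrist force passes 120 N, or if a joint passes its speed limit or range.

## Robot

A 6-joint arm with a two-finger parallel gripper is mounted at the origin on a cart in front of the work surface, level with it; the furniture and walls round the work are solid. World frame = base frame: x ahead of the robot, y to its left, z up, the work surface at z = 0. Lengths are in m, angles in degrees, forces in N, time in s.
With the tool pointing down it reaches from about 0.25 to 0.725 m from the base axis. Payload 9.7 kg.
Tool frame: the origin (TCP) lies at the very end of the fingers, on their centre line; the grasp point (between the pads) lies behind it (r.grip_point_offset is the z of the grasp point in the tool frame, in m); z points along the fingers, y is the line along which they close (so a half turn about z gives the same grasp; the last joint's range is limited). The gripper opens to 85 mm and grips with 20 to 120 N. Pads are 22 mm wide; open, the fingers measure 114 mm over their backs; the gripper's body (76 mm by 85 mm) begins 54 mm behind the grasp point. The pads swing forward as they close: fully open they stand 13 mm farther back than shut.
Start: joints at [72.135, 4.979, 10.078, 95.1, 0, 90], TCP at [0.169, 0.523, 0.197] pointing down, gripper open.
Joint ranges: [-179.16, 179.16], [-48.56, 103.87], [-65.8, 70.77], [-126.05, 130.52], [-82.76, 87.17], [-180, 180]. Speed limits (degrees/s): [127.2, 127.2, 147.25, 180, 180, 180].

## Interface

Orientations are given as [roll, pitch, yaw] about the fixed x, y, z axes, in that order (R = Rz(yaw) Ry(pitch) Rx(roll)).
In Python, from bench import r gives the robot as it stands. The module is installed in compiled form; this text tells all that it offers.
- The arm moves only by the tool servo_tool, never from a script. Its arguments are lists of equal length, an entry for each row: "offset": the shift along the tool's x, y, z in mm, a list of three; "roll": the turn about the tool's z in rad; "fingers": the opening, from 0 (shut) to 1 (fully open). A call has 1 to 8 rows; each row is the pose to reach, as a shift and turn from the pose commanded when the call began, along the tool's axes at that moment; what a row does not reach only later rows make up. A row lasts 1/12 s, in which the tool goes at most 41.7 mm and 7.16 degrees, less where a joint would pass 70% of its speed; a pose out of reach is approached as far as the arm can. A call with a gripper value outside its range is refused whole. The fingers move at their own pace and stop on an object; "grip_force" is the grip in N (left out, the last holds). Time passes only in rows, so rows that repeat a pose let the fingers close. It gives the time, the measured TCP pose, the force, the opening and the grip force at its end, in the units of the state.
- r.get_state(): the state, without advancing time (a new reading comes with each control period).
- r.camera(name): name is "scene" or "top" or "wrist"; returns the picture (384x512x3 uint8, red, green, blue); there is no depth.
- r.get_calibration(name): a dict with "fov_y" (degrees; the focal length in pixels is half the picture's height over the tangent of half this angle, whatever the lens; pixels are square), "cx", "cy" (the principal point, pixels), "eye" and "attitude" of the camera in the world. Camera axes: x right, y down, z forward; pixel columns grow to the right and rows downward; lengths in m; the calibration is good to about 2 mm. The wrist camera is an equidistant fisheye: a pixel r from the principal point sees the ray r / f radians off the axis. A picture is of the moment at which its call begins: read the wrist's pose just before it. get_calibration takes no time and is no camera call; for the wrist camera it gives the pose at the moment of the call.
- r.finish_job(): hands the job in; it is judged then, once.
The state is a dict: "clock": time; "q": joint angles; "qd": joint speeds; "joint_efforts": joint torques, N m; "ee_pos": TCP position; "ee_rot": TCP orientation; "wrist_force": force on the tool from outside, world axes, zero at the start; "moment": the same for the moment, N m; "width": finger opening in m; "grip_force": force on a finger pad.
Only numpy, scipy, OpenCV 4.12 (cv2) and the standard library are available. Lean on these libraries where they do the work, as an engineer would, in place of code of your own. Each camera call takes 0.05 s, during which the arm holds its last target. There are 200 camera calls.

## Working session

There is one attempt and no reset: what is moved stays moved. The work goes in short steps, Python scripts to look and compute and a tool call to move; the robot and the scene stay as the last step left them, time stands still between calls to the robot, and variables do not carry over. Pictures are saved under pics/ and viewed, at most 10 in all, crops included, and the job is handed in when it is done.

Besides the shell and the picture viewer there is one more tool, called as name(argument=value, ...) on one line, values as JSON. servo_tool: Moves the arm, as the interface text tells. Its arguments: {"type":"object","properties":{"offset":{"type":"array","items":{"type":"array","items":{"type":"number"}}},"roll":{"type":"array","items":{"type":"number"}},"fingers":{"type":"array","items":{"type":"number"}},"grip_force":{"type":"number"}},"required":["offset","roll","fingers"]}

```bash
mkdir -p pics; python3 - <<'E'
from bench import r
import cv2,numpy as np
s=r.get_state();print(s['clock'],s['ee_pos'],s['ee_rot'],s['width'],r.grip_point_offset)
for n in("scene","top"):
    print(n,r.get_calibration(n)); cv2.imwrite(f"pics/{n}0.png",r.camera(n)[:,:,::-1])
E
```

```text
0.0 [0.16862593 0.52323113 0.19620389] [-1.79926900e+02 -8.12032907e-04  1.62136312e+02] 0.0852707783429472 -0.0187
scene {'fov_y': 47.74705467732553, 'cx': 260.0546859710602, 'cy': 194.6057322052362, 'eye': array([-0.20570617, -0.89847744,  0.6923301 ]), 'attitude': array([-118.94932586,    1.41568617,  -38.53981649])}
top {'fov_y': 51.52138874267858, 'cx': 251.1948041194557, 'cy': 192.70787460364872, 'eye': array([0.31928536, 0.02451171, 1.13384434]), 'attitude': array([-170.74240183,    1.07286086,  -89.96972447])}
```

View pics/scene0.png

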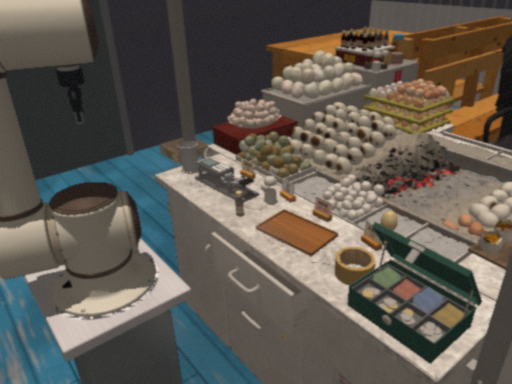

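View pics/top0.png

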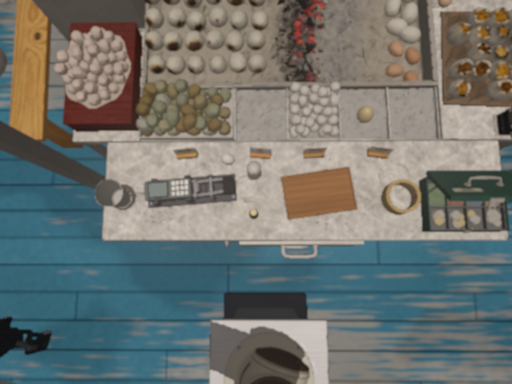

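The dock runs left to right at about (190,190) in the top view, with the screen end on the left and the lever on the right. The tray is at (318,192), shaker at (254,170), vial at (254,213), cup at (115,195) and tape at (402,196). I'll zoom in on these.

```bash
cat > h.py <<'E'
import numpy as np,cv2
from scipy.spatial.transform import Rotation as R
def rays(c,uv,fish=False):
    uv=np.atleast_2d(np.array(uv,float)); f=192/np.tan(np.radians(c['fov_y']/2))
    d=np.c_[(uv[:,0]-c['cx'])/f,(uv[:,1]-c['cy'])/f,np.ones(len(uv))]
    if fish:
        t=np.hypot(d[:,0],d[:,1]); k=np.sin(t)/np.maximum(t,1e-9); d=np.c_[d[:,0]*k,d[:,1]*k,np.cos(t)]
    return d@R.from_euler('xyz',c['attitude'],degrees=True).as_matrix().T
def plane(c,uv,z,fish=False):
    d=rays(c,uv,fish); e=np.array(c['eye']); return e+d*((z-e[2])/d[:,2])[:,None]
def proj(c,p,fish=False):
    f=192/np.tan(np.radians(c['fov_y']/2))
    d=(np.atleast_2d(p)-c['eye'])@R.from_euler('xyz',c['attitude'],degrees=True).as_matrix()
    n=np.hypot(d[:,0],d[:,1]); k=np.arctan2(n,d[:,2])/n if fish else 1/d[:,2]
    return np.c_[d[:,0]*k*f+c['cx'],d[:,1]*k*f+c['cy']]
def tri(obs): # [(cal,uv,fish)]
    A=np.zeros((3,3));b=np.zeros(3)
    for c,uv,f in obs:
        d=rays(c,uv,f)[0];P=np.eye(3)-np.outer(d,d)/(d@d);A+=P;b+=P@c['eye']
    return np.linalg.solve(A,b)
E
python3 - <<'E'
from h import *
from bench import r
t=cv2.imread('pics/top0.png');s=cv2.imread('pics/scene0.png')
a=cv2.resize(t[155:225,90:290],(800,280),interpolation=2)
b=cv2.resize(s[130:220,165:365],(720,320),interpolation=2)
o=np.zeros((600,800,3),np.uint8);o[:280]=a;o[280:,:720]=b;cv2.imwrite('pics/z0.png',o)
c=r.get_calibration('top')
for n,uv,z in[('dockL',(146,193),.05),('dockR',(235,188),.03),('tray',(318,192),.01),('cup',(115,195),.05),('shk',(254,170),.04),('vial',(254,213),.04),('tape',(402,196),.03)]:print(n,plane(c,uv,z).round(3))
hsv=cv2.cvtColor(t,cv2.COLOR_BGR2HSV);m=((hsv[...,0]<18)&(hsv[...,1]>90)).astype('u1')*255
m[:160]=0;m[225:]=0;m[:,:270]=0;m[:,370:]=0
k=max(cv2.findContours(m,0,2)[0],key=cv2.contourArea);q=cv2.boxPoints(cv2.minAreaRect(k));p=plane(c,q+0.0,.011)
print(q,p.round(4),p.mean(0),np.linalg.norm(np.diff(p,axis=0),axis=1))
E
```

```text
dockL [[0.496 0.337 0.05 ]]
dockR [[0.513 0.091 0.03 ]]
tray [[ 0.504 -0.145  0.01 ]]
cup [[0.49  0.423 0.05 ]]
shk [[0.562 0.037 0.04 ]]
vial [[0.441 0.037 0.04 ]]
tape [[ 0.489 -0.375  0.03 ]]
[[281.1676  176.5896 ]
 [349.6994  166.04623]
 [356.18494 208.2023 ]
 [287.65314 218.74567]] [[ 0.5491 -0.0405  0.011 ]
 [ 0.5794 -0.2379  0.011 ]
 [ 0.4572 -0.2513  0.011 ]
 [ 0.4275 -0.0574  0.011 ]] [ 0.50328312 -0.14677796  0.011     ] [0.19964347 0.12290831 0.19617145]
```

View pics/z0.png

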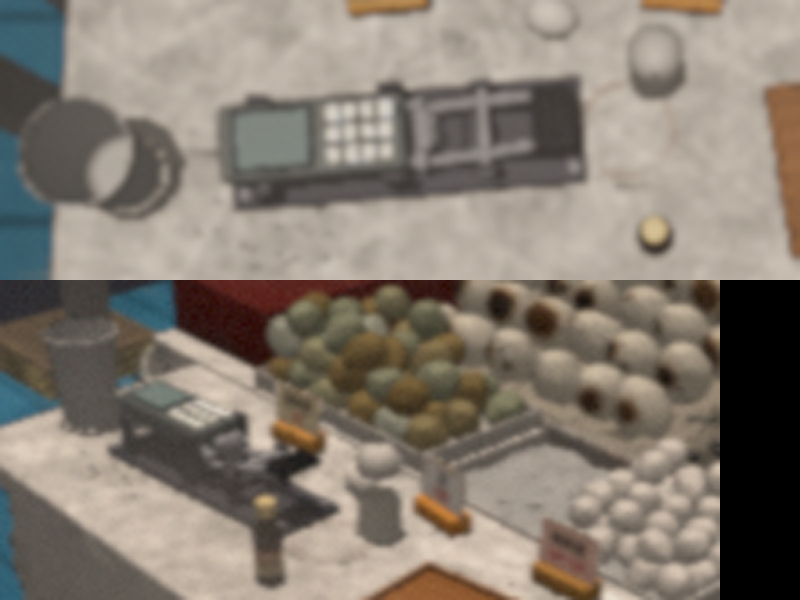

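servo_tool(offset=[[-30,-15,-20],[-65,-32,-40],[-100,-50,-60],[-135,-67,-60],[-170,-84,-60],[-205,-101,-60],[-240,-118,-60],[-275,-136,-60]], roll=[0.1,0.22,0.34,0.46,0.58,0.7,0.82,0.94], fingers=[0,0,0,0,0,0,0,0], grip_force=40)

```text
clock: 0.77
ee_pos: [0.3898, 0.3081, 0.2567]
ee_rot: [-180.0, 0.0, 107.9]
wrist_force: [0.0, 1.3, 0.7]
width: -0.0002
grip_force: 0.0
```

```bash
cat >> h.py <<'E'
def off(s,tgt,yaw=None):
    M=R.from_euler('xyz',s['ee_rot'],degrees=True).as_matrix()
    o=1000*M.T@(np.array(tgt)-s['ee_pos'])
    ro=None if yaw is None else np.radians((s['ee_rot'][2]-yaw+180)%360-180)
    return o.round(1),ro
E
python3 - <<'E'
from h import *
from bench import r
s=r.get_state();print(s['clock'],s['ee_pos'],s['ee_rot'],s['width'],s['wrist_force']);c=r.get_calibration('wrist');print(c)
print(off(s,(.50,.2,.26),94))
c=r.get_calibration('top')
for a,b in[((148.75,207),(235.75,200))]:
  p=plane(c,[a,b],.008);d=p[0]-p[1];print(p,np.degrees(np.arctan2(d[1],d[0])),np.linalg.norm(d))
E
```

```text
0.7667 [0.38975612 0.30810853 0.25670252] [-1.79991603e+02  1.88408032e-03  1.07943903e+02] -0.00024084109900507136 [0.04798405 1.28883616 0.71721222]
{'fov_y': 65.70646984690485, 'cx': 259.19425880544753, 'cy': 187.19891989555546, 'eye': array([0.36412742, 0.38633197, 0.43280519]), 'attitude': array([ 1.61269361e+02, -2.75485614e-04,  1.79119710e+01])}
(array([-136.8,   71.6,   -3.3]), np.float64(0.24336701514888937))
[[0.46207185 0.33920287 0.008     ]
 [0.48178771 0.08987837 0.008     ]] 94.52137490515442 0.2501028267554692
```

servo_tool(offset=[[-35,15,0],[-70,27,0],[-105,38,0],[-140,49,0],[-175,60,0],[-200,70,0],[-200,70,0],[-200,70,0]], roll=[0.06,0.12,0.18,0.235,0.235,0.235,0.235,0.235], fingers=[0,0,0,0,0,0,0,0])

```text
clock: 1.43
ee_pos: [0.5184, 0.1405, 0.2561]
ee_rot: [-179.9, 0.0, 94.7]
wrist_force: [-0.4, 0.7, 0.5]
width: 0.0002
grip_force: 0.0
```

```bash
python3 - <<'E'
from h import *
from bench import r
import json
s=r.get_state();print(s['clock'],s['ee_pos'],s['ee_rot'],s['wrist_force'],s['qd'].max())
c=r.get_calibration('wrist');im=r.camera('wrist')[:,:,::-1];cv2.imwrite('pics/w1.png',im)
json.dump({k:np.array(v).tolist() for k,v in c.items()},open('w1.json','w'));print(c)
cv2.imwrite('pics/w1b.png',cv2.resize(im,(800,600),interpolation=2))
E
```

```text
1.4333 [0.51839334 0.14051829 0.25612083] [-1.79917696e+02  1.07624529e-02  9.46596920e+01] [-0.44221441  0.71956018  0.52782647] 2.465454119204833
{'fov_y': 65.70646984690485, 'cx': 259.19425880544753, 'cy': 187.19891989555546, 'eye': array([0.51170124, 0.2225273 , 0.43220462]), 'attitude': array([1.61265325e+02, 5.87828680e-02, 4.62601152e+00])}
```

View pics/w1b.png

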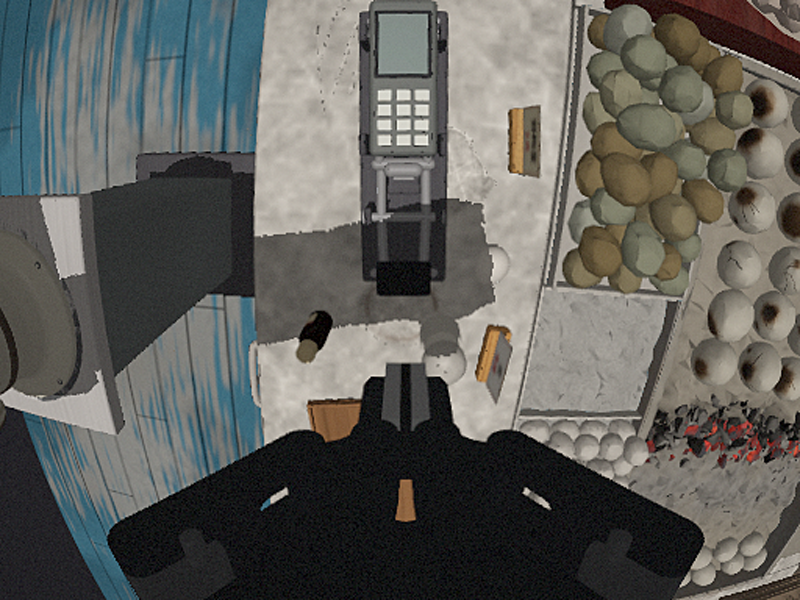

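The wrist view shows the pad around (404,279) in the 800-px picture, the terminal top spanning (372–436, 3–153), the vial at (314,335) and the shaker at (440,335). I'll take a second, sideways view for stereo.

servo_tool(offset=[[0,-35,0],[0,-70,0],[20,-100,0],[30,-110,0],[30,-110,0],[30,-110,0]], roll=[0,0,0,0,0,0], fingers=[0,0,0,0,0,0])

```text
clock: 1.98
ee_pos: [0.4049, 0.1634, 0.2574]
ee_rot: [179.9, -0.0, 95.0]
wrist_force: [0.6, -0.2, -0.2]
width: 0.0002
grip_force: 0.0
```

```bash
python3 - <<'E'
from h import *
from bench import r
import json
s=r.get_state();print(s['clock'],s['ee_pos'],s['ee_rot'],s['wrist_force'],s['qd'].max())
c=r.get_calibration('wrist');im=r.camera('wrist')[:,:,::-1];cv2.imwrite('pics/w2.png',im)
json.dump({k:np.array(v).tolist() for k,v in c.items()},open('w2.json','w'));print(c)
a=cv2.imread('pics/w1.png')[0:240,215:335]
c1=json.load(open('w1.json'))
print(proj(c,plane(c1,[[258,180],[258,5],[258,100]],.05,True),True))
b=im[0:240,260:420]
o=np.zeros((600,800,3),np.uint8);o[:,:300]=cv2.resize(a,(300,600),interpolation=2);o[:,300:700]=cv2.resize(b,(400,600),interpolation=2);cv2.imwrite('pics/z1.png',o)
E
```

```text
1.9833 [0.40491818 0.1634457  0.25739208] [ 1.79924731e+02 -2.12188552e-02  9.49891167e+01] [ 0.61980576 -0.17204695 -0.24990097] 1.92522678327747
{'fov_y': 65.70646984690485, 'cx': 259.19425880544753, 'cy': 187.19891989555546, 'eye': array([0.39726932, 0.24527561, 0.43354953]), 'attitude': array([ 1.61298990e+02, -1.01169158e-01,  4.95740543e+00])}
[[335.77282248 201.90503569]
 [344.50293538  33.33593478]
 [341.79248554 126.77675752]]
```

View pics/z1.png

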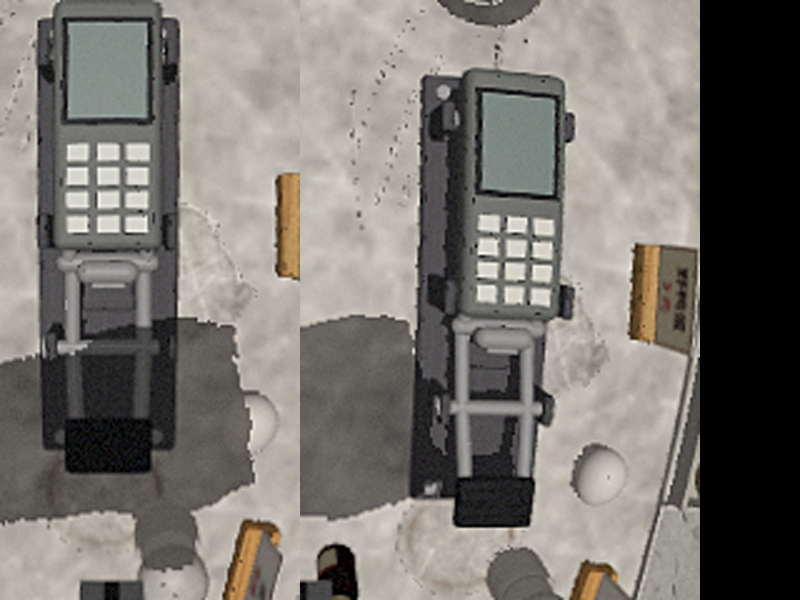

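```bash
python3 - <<'E'
from h import *
import json
c1,c2=[json.load(open(f'w{i}.json')) for i in(1,2)]
P={'sTL':(65,17,476,89),'sTR':(153,17,559,91),'sBL':(65,122,478,192),'sBR':(152,122,556,197),'kBL':(67,233,477,301),'kBR':(149,233,552,305),
'pTL':(66,419,456,478),'pTR':(151,420,535,480),'pBL':(65,471,453,523),'pBR':(151,472,530,527),'boltL':(433-0,0,0,0)}
P.pop('boltL');Q={}
for k,(a,b,c,d) in P.items():
    u1=(215+a/2.5-.3,b/2.5-.3);u2=(260+(c-300)/2.5-.3,d/2.5-.3)
    Q[k]=tri([(c1,u1,True),(c2,u2,True)]);print(k,Q[k].round(4))
A=lambda a,b:np.degrees(np.arctan2(*(Q[b]-Q[a])[1::-1]))
print('axis',A('kBL','sTL'),A('kBR','sTR'),'pad',np.mean([Q[k] for k in Q if k[0]=='p'],0))
mid=lambda a,b:(Q[a]+Q[b])/2
pc=mid('pTL','pBR')/2+mid('pTR','pBL')/2;sc=(mid('sTL','sTR')+mid('sBL','sBR'))/2
d=sc-pc;print('pad->screen axis',np.degrees(np.arctan2(d[1],d[0])),np.linalg.norm(d[:2]),sc)
# plane-cast housing ends & plate edges
def w1(L,z):return plane(c1,[(215+a/2.5-.3,b/2.5-.3) for a,b in L],z,True)
def w2(L,z):return plane(c2,[(260+(a-300)/2.5-.3,b/2.5-.3) for a,b in L],z,True)
print('front edge',w1([(58,248),(160,248)],.062),w2([(455,313),(556,320)],.062))
print('rear',w1([(65,2),(155,2)],.064),w2([(470,70),(560,76)],.064))
print('plate',w1([(39,20),(178,20),(43,450),(174,450)],.008),w2([(421,77),(411,497)],.008))
E
```

```text
sTL [0.4799 0.327  0.06  ]
sTR [0.5232 0.3323 0.0599]
sBL [0.4849 0.2726 0.0634]
sBR [0.5269 0.2765 0.0608]
kBL [0.4902 0.2175 0.0657]
kBR [0.5298 0.2207 0.0673]
pTL [0.4956 0.12   0.0544]
pTR [0.5399 0.1242 0.0591]
pBL [0.4972 0.0934 0.0576]
pBR [0.5427 0.0957 0.0586]
axis 95.40364185613575 93.39170217092331 pad [0.51885678 0.10832413 0.05742355]
pad->screen axis 94.4665455949857 0.19437372023825578 [0.50371953 0.30210753 0.06105757]
front edge [[0.48610664 0.20949645 0.062     ]
 [0.53610162 0.21351337 0.062     ]] [[0.48051378 0.20987587 0.062     ]
 [0.53522149 0.21301687 0.062     ]]
rear [[0.47968944 0.33490802 0.064     ]
 [0.52327665 0.33838925 0.064     ]] [[0.47490531 0.3346791  0.064     ]
 [0.52199674 0.34046444 0.064     ]]
plate [[0.46118747 0.34014921 0.008     ]
 [0.53871495 0.34628021 0.008     ]
 [0.48114909 0.08760332 0.008     ]
 [0.5593875  0.093954   0.008     ]] [[0.45889044 0.33954178 0.008     ]
 [0.48113081 0.08942901 0.008     ]]
```

servo_tool(offset=[[-20,32,20],[-42,65,50],[-66,98,80],[-66,109,115],[-66,109,145],[-66,109,165],[-66,109,165],[-66,109,165]], roll=[0,0,0,0,0,0,0,0], fingers=[0,0,0,0,0,0,0,0])

```text
clock: 2.7
ee_pos: [0.5196, 0.1053, 0.0911]
ee_rot: [-179.8, 0.0, 94.8]
wrist_force: [-0.4, -1.5, 1.6]
width: 0.0001
grip_force: 0.0
```

servo_tool(offset=[[1,0,12],[1,0,22],[1,0,28],[1,0,34],[1,0,40],[1,0,45],[1,0,50],[1,0,53]], roll=[0,0,0,0,0,0,0,0], fingers=[0,0,0,0,0,0,0,0])

```text
clock: 3.37
ee_pos: [0.5197, 0.1067, 0.0383]
ee_rot: [-180.0, 0.0, 94.8]
wrist_force: [-0.4, 0.2, 0.2]
width: -0.0003
grip_force: 0.0
```

servo_tool(offset=[[0,0,1],[0,0,2],[0,0,2]], roll=[0,0,0], fingers=[0,0,0])

```text
clock: 3.62
ee_pos: [0.5199, 0.1067, 0.0369]
ee_rot: [180.0, -0.0, 94.8]
wrist_force: [0.5, 0.5, -0.3]
width: 0.0001
grip_force: 0.0
```

```bash
python3 - <<'E'
from h import *
from bench import r
s=r.get_state();print(s['wrist_force'],s['moment'],s['ee_pos'],s['joint_efforts'])
w=r.camera('wrist')[:,:,::-1];t=r.camera('scene')[:,:,::-1];p=r.camera('top')[:,:,::-1]
o=np.zeros((600,800,3),np.uint8);o[:,:400]=cv2.resize(w[0:270,170:350],(400,600),interpolation=2)
o[:300,400:]=cv2.resize(t[130:220,165:285],(400,300),interpolation=2);o[300:,400:]=cv2.resize(p[150:225,145:245],(400,300),interpolation=2)
cv2.imwrite('pics/z2.png',o)
E
```

```text
[ 0.50040967  0.50402039 -0.32126668] [-0.04090882  0.00821979 -0.02102461] [0.51993437 0.10674937 0.03692751] [ 3.31597017e-03 -4.90007615e+01  4.64255297e+01 -6.64115162e-02
 -2.47822720e-05 -5.30996533e-05]
```

View pics/z2.png

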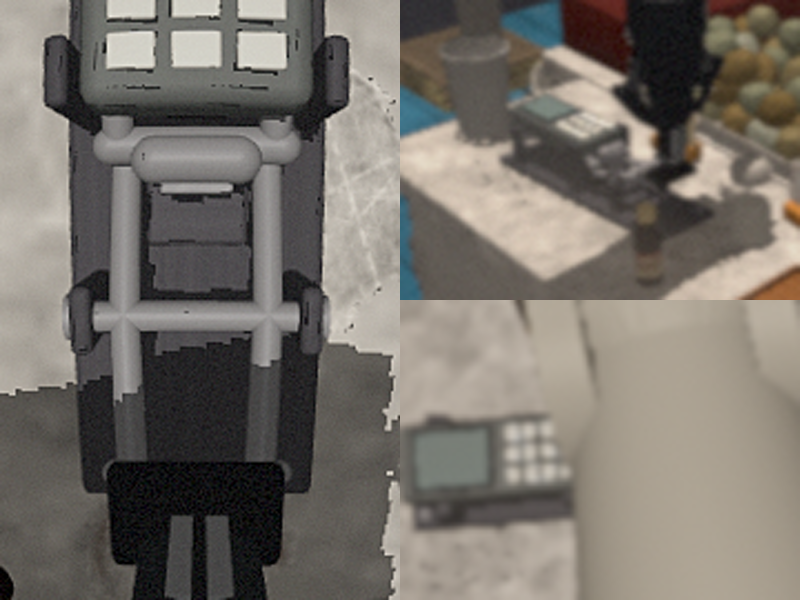

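```bash
python3 - <<'E'
from h import *
from bench import r
c=r.get_calibration('wrist');s=r.get_state()
O=np.array([.5093,.2265,0]);ex=np.array([-.0802,.9968,0]);ey=np.array([-.9968,-.0802,0])
D=lambda x,y,z:O+ex*x+ey*y+np.array([0,0,z])
z=lambda p:((proj(c,p,True)-[170,0])/.45).round(0)
print('TCP',z(s['ee_pos']))
for n,a in(('rest',0),('stop',.52)):
  for x in(-35,-65):
    X=x*np.cos(a)-20*np.sin(a);Z=20*np.cos(a)+x*np.sin(a)
    print(n,x,z([D(-.069+X/1e3,y,.042+Z/1e3) for y in(.023,-.023)]).tolist())
print('pivot',z([D(-.069,.0,.047)]),'lip lat',z([D(-.024,y,.045) for y in(.027,-.027)]),'lip up',z([D(-.024,y,.063) for y in(.027,-.027)]),'nose',z(D(-.028,0,.057)))
print('plate corner',z([D(-.1285-.0095,y,.008) for y in(.04,-.04)]))
E
```

```text
TCP [[199. 489.]]
rest -35 [[103.0, 471.0], [287.0, 472.0]]
rest -65 [[110.0, 573.0], [280.0, 573.0]]
stop -35 [[114.0, 460.0], [277.0, 461.0]]
stop -65 [[123.0, 518.0], [268.0, 518.0]]
pivot [[195. 322.]] lip lat [[ 88. 148.]
 [304. 148.]] lip up [[ 75. 142.]
 [316. 142.]] nose [[196. 158.]]
plate corner [[ 81. 499.]
 [310. 499.]]
```

```bash
python3 - <<'E'
from h import *
from bench import r
import json
c1=json.load(open('w1.json'))
print('w1 tcp 800px',proj(c1,[[.51839,.14052,.25612]],True)/.64)
c=r.get_calibration('wrist');s=r.get_state()
for dz in(0,.01,.02,.03,.04):print(dz,(proj(c,s['ee_pos']+[0,0,dz],True)-[170,0])/.45)
print(s['clock'],s['wrist_force'],s['joint_efforts'],s['width'],s['ee_pos'],c['eye'],c['attitude'])
im=cv2.imread('pics/w1.png');print(im[215:250:2,259].tolist());print(im[215:250:2,252].tolist())
im=r.camera('wrist')[:,:,::-1]
print([ (v,im[v,250].tolist()) for v in range(205,275,4)])
E
```

```text
w1 tcp 800px [[405.55054569 343.66663206]]
0 [[199.05963471 488.75085047]]
0.01 [[199.13229956 503.83499753]]
0.02 [[199.21214403 520.45134874]]
0.03 [[199.30016808 538.82125014]]
0.04 [[199.39753448 559.20430335]]
3.7667 [ 0.93265283  0.31723854 -0.41778199] [ 1.48171552e-03 -4.89483726e+01  4.64205766e+01 -2.99991589e-03
  1.20711138e-04 -8.43267208e-05] -0.00021146142855091004 [0.52004963 0.10678645 0.03717768] [0.51279998 0.18870139 0.21327975] [ 1.61278008e+02 -4.88763934e-02  4.77906165e+00]
[[155, 163, 173], [138, 149, 160], [157, 167, 173], [155, 162, 168], [159, 167, 173], [159, 169, 174], [158, 167, 174], [168, 177, 184], [164, 172, 177], [7, 3, 6], [21, 17, 26], [22, 17, 13], [10, 22, 26], [10, 14, 18], [20, 18, 18], [12, 5, 16], [17, 21, 21], [6, 10, 11]]
[[137, 148, 157], [123, 135, 144], [140, 149, 157], [154, 165, 168], [163, 173, 178], [165, 174, 181], [170, 178, 183], [168, 177, 183], [159, 168, 172], [60, 60, 60], [66, 65, 65], [65, 64, 68], [71, 71, 72], [68, 67, 69], [72, 71, 71], [69, 71, 71], [70, 71, 71], [69, 68, 68]]
[(205, [34, 32, 35]), (209, [24, 27, 20]), (213, [20, 19, 19]), (217, [21, 12, 17]), (221, [19, 16, 19]), (225, [16, 18, 18]), (229, [19, 14, 17]), (233, [72, 73, 73]), (237, [66, 66, 69]), (241, [68, 71, 74]), (245, [68, 71, 72]), (249, [61, 63, 63]), (253, [74, 74, 77]), (257, [66, 69, 66]), (261, [68, 71, 69]), (265, [68, 66, 67]), (269, [79, 82, 79]), (273, [27, 22, 20])]
```

The visible fingertips end about 20 mm short of the reported TCP, the pad is still at rest and there is no contact force. I'll keep going down by feel.

servo_tool(offset=[[0,0,2],[0,0,4],[0,0,6],[0,0,8],[0,0,8]], roll=[0,0,0,0,0], fingers=[0,0,0,0,0])

```text
clock: 4.23
ee_pos: [0.5196, 0.1067, 0.0283]
ee_rot: [-180.0, 0.0, 94.8]
wrist_force: [-0.4, 0.1, -0.1]
width: -0.0001
grip_force: 0.0
```

servo_tool(offset=[[0,0,3],[0,0,6],[0,0,9],[0,0,9]], roll=[0,0,0,0], fingers=[0,0,0,0])

```text
clock: 4.57
ee_pos: [0.5204, 0.1052, 0.0209]
ee_rot: [179.9, 0.2, 94.8]
wrist_force: [-2.0, -9.7, 10.0]
width: 0.0001
grip_force: 5.7
```

```bash
python3 - <<'E'
from h import *
from bench import r
s=r.get_state();print(s['wrist_force'],s['ee_pos'],s['q'],s['width'])
w=r.camera('wrist')[:,:,::-1];t=r.camera('scene')[:,:,::-1]
o=np.zeros((600,800,3),np.uint8);o[:,:400]=cv2.resize(w[0:270,170:350],(400,600),interpolation=2)
o[:400,400:]=cv2.resize(t[110:210,190:290],(400,400),interpolation=2)
cv2.imwrite('pics/z3.png',o)
E
```

```text
[-1.99873474 -9.74035398  9.98611357] [0.52036829 0.10516944 0.02091008] [ 11.54100892   2.60627617 -11.90609434  75.42679134  -0.19133197
  96.79069655] 9.27471401261748e-05
```

View pics/z3.png

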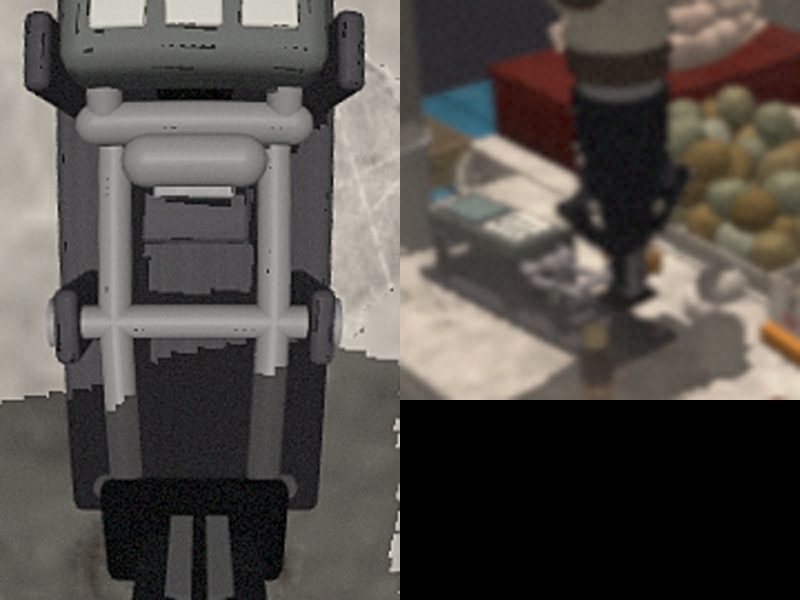

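```bash
python3 - <<'E'
from h import *
from bench import r
c=r.get_calibration('wrist');s=r.get_state()
O=np.array([.5093,.2265,0]);ex=np.array([-.0802,.9968,0]);ey=np.array([-.9968,-.0802,0])
D=lambda x,y,z:O+ex*x+ey*y+np.array([0,0,z])
z=lambda p:((proj(c,p,True)-[170,0])/.45).round(0).tolist()
for a in(0,.1,.2,.3,.4,.52):
  L=[]
  for x in(-35,-65):
    X=x*np.cos(a)-20*np.sin(a);Z=20*np.cos(a)+x*np.sin(a)
    L+=z([D(-.069+X/1e3,y,.042+Z/1e3) for y in(.023,-.023)])
  print(a,L)
print('pivot',z([D(-.069,.0,.047)]),'lip lat',z([D(-.024,y,.045) for y in(.027,-.027)]),'lip up',z([D(-.024,y,.063) for y in(.027,-.027)]),'nose',z(D(-.028,0,.057)),'noseback',z(D(-.038,0,.057)))
print('plate corner',z([D(-.1285-.0095,y,.008) for y in(.04,-.04)]))
for dz in(0,.01,.02,.03,.04):print(dz,z(s['ee_pos']+[0,0,dz]),z(s['ee_pos']+[0,0,dz]+.011*ex))
E
```

```text
0 [[93.0, 494.0], [295.0, 494.0], [101.0, 602.0], [287.0, 602.0]]
0.1 [[96.0, 494.0], [292.0, 495.0], [105.0, 593.0], [283.0, 593.0]]
0.2 [[98.0, 493.0], [290.0, 493.0], [108.0, 582.0], [280.0, 582.0]]
0.3 [[101.0, 490.0], [288.0, 490.0], [111.0, 570.0], [278.0, 570.0]]
0.4 [[103.0, 486.0], [286.0, 486.0], [114.0, 556.0], [275.0, 556.0]]
0.52 [[105.0, 479.0], [283.0, 479.0], [117.0, 538.0], [272.0, 539.0]]
pivot [[194.0, 328.0]] lip lat [[75.0, 136.0], [314.0, 136.0]] lip up [[59.0, 128.0], [329.0, 128.0]] nose [[194.0, 146.0]] noseback [[194.0, 193.0]]
plate corner [[72.0, 516.0], [318.0, 516.0]]
0 [[199.0, 489.0]] [[199.0, 454.0]]
0.01 [[199.0, 504.0]] [[199.0, 468.0]]
0.02 [[199.0, 521.0]] [[199.0, 483.0]]
0.03 [[199.0, 539.0]] [[200.0, 500.0]]
0.04 [[200.0, 560.0]] [[200.0, 519.0]]
```

servo_tool(offset=[[0,0,3],[0,0,6],[0,0,6]], roll=[0,0,0], fingers=[0,0,0])

```text
clock: 4.92
ee_pos: [0.5205, 0.1054, 0.0142]
ee_rot: [179.9, 0.1, 94.7]
wrist_force: [0.4, -6.6, 5.8]
width: 0.0001
grip_force: 3.2
```

servo_tool(offset=[[0,0,3],[0,0,6],[0,0,6]], roll=[0,0,0], fingers=[0,0,0])

```text
clock: 5.17
ee_pos: [0.5205, 0.1053, 0.0079]
ee_rot: [179.9, 0.2, 94.7]
wrist_force: [1.9, -7.6, 5.1]
width: 0.0001
grip_force: 3.7
```

servo_tool(offset=[[0,0,2],[0,0,4],[0,0,4]], roll=[0,0,0], fingers=[0,0,0])

```text
clock: 5.42
ee_pos: [0.5206, 0.1054, 0.0042]
ee_rot: [179.9, 0.2, 94.8]
wrist_force: [1.8, -7.4, 4.1]
width: -0.0001
grip_force: 3.6
```

```bash
python3 - <<'E'
from h import *
from bench import r
w=r.camera('wrist')[:,:,::-1];t=r.camera('scene')[:,:,::-1]
o=np.zeros((600,800,3),np.uint8);o[:,:400]=cv2.resize(w[0:270,170:350],(400,600),interpolation=2)
o[:400,400:]=cv2.resize(t[150:210,210:270],(400,400),interpolation=2)
cv2.imwrite('pics/z4.png',o);cv2.imwrite('pics/w4.png',w)
E
```

```text
(no output)
```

View pics/z4.png

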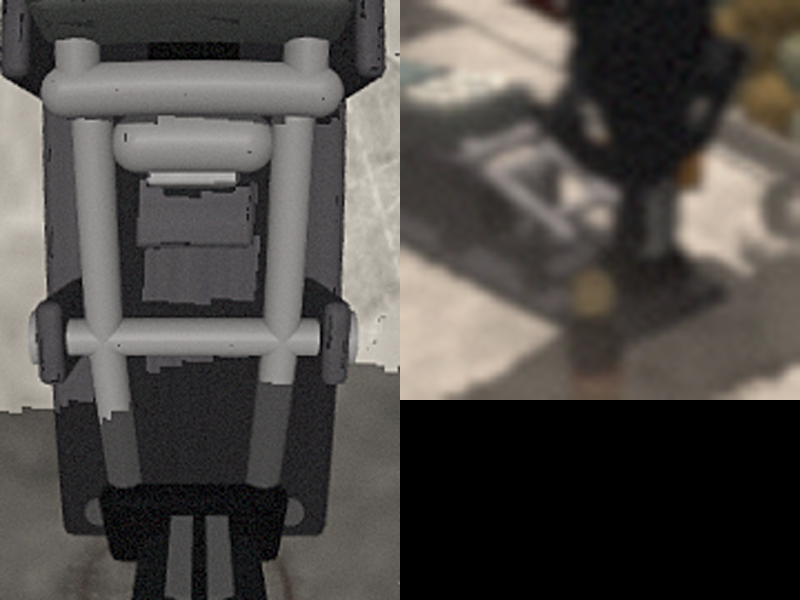

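servo_tool(offset=[[0,0,2],[0,0,4],[0,0,4]], roll=[0,0,0], fingers=[0,0,0])

```text
clock: 5.77
ee_pos: [0.521, 0.1055, 0.003]
ee_rot: [179.8, 0.1, 94.8]
wrist_force: [-8.3, -9.1, 25.1]
width: -0.0001
grip_force: 13.4
```

```bash
python3 - <<'E'
from h import *
from bench import r
c=r.get_calibration('wrist');s=r.get_state();print(s['ee_pos'],s['wrist_force'])
O=np.array([.5093,.2265,0]);ex=np.array([-.0802,.9968,0]);ey=np.array([-.9968,-.0802,0])
D=lambda x,y,z:O+ex*x+ey*y+np.array([0,0,z])
z=lambda p:((proj(c,p,True)-[170,0])/.45).round(0).tolist()
for a in(.2,.3,.4,.52):
  L=[]
  for x in(-35,-65):
    X=x*np.cos(a)-20*np.sin(a);Z=20*np.cos(a)+x*np.sin(a)
    L+=z([D(-.069+X/1e3,y,.042+Z/1e3) for y in(.023,-.023)])
  print(a,L)
print('lip latched',z([D(-.024,y,.040) for y in(.027,-.027)]),'lip up58',z([D(-.024,y,.058) for y in(.027,-.027)]),z([D(-.026,y,.065) for y in(.027,-.027)]))
print('plate corner',z([D(-.1285-.0095,y,.008) for y in(.04,-.04)]))
w=r.camera('wrist').astype(int).sum(2)//3
print(w[200:270:2,230].tolist()); print(w[200:270:2,218].tolist())
E
```

```text
[0.52101454 0.10547192 0.00303124] [-8.2538163  -9.06511815 25.08162932]
0.2 [[84.0, 530.0], [298.0, 530.0], [97.0, 622.0], [286.0, 623.0]]
0.3 [[87.0, 526.0], [295.0, 526.0], [101.0, 608.0], [283.0, 608.0]]
0.4 [[90.0, 520.0], [293.0, 520.0], [104.0, 592.0], [280.0, 592.0]]
0.52 [[93.0, 511.0], [290.0, 512.0], [107.0, 571.0], [277.0, 572.0]]
lip latched [[61.0, 132.0], [322.0, 131.0]] lip up58 [[42.0, 123.0], [340.0, 122.0]] [[33.0, 130.0], [348.0, 129.0]]
plate corner [[60.0, 544.0], [325.0, 544.0]]
[55, 63, 66, 67, 67, 70, 71, 59, 67, 45, 0, 3, 13, 3, 21, 15, 12, 14, 4, 15, 16, 8, 16, 4, 15, 3, 35, 84, 72, 73, 64, 46, 27, 18, 9]
[72, 68, 68, 66, 71, 74, 68, 70, 68, 21, 18, 3, 22, 14, 16, 15, 12, 0, 17, 4, 26, 18, 8, 44, 68, 88, 93, 93, 90, 91, 88, 83, 84, 75, 79]
```

servo_tool(offset=[[0,0,1.5],[0,0,2],[0,0,2]], roll=[0,0,0], fingers=[0,0,0])

```text
clock: 6.07
ee_pos: [0.5212, 0.1055, 0.0025]
ee_rot: [179.7, 0.1, 94.8]
wrist_force: [-13.1, -11.4, 37.8]
width: -0.0001
grip_force: 18.6
```

That is the stop: 38 N for 0.5 mm of travel. Now I'll let the lever come back up.

servo_tool(offset=[[0,0,-5],[0,0,-11],[0,0,-18],[0,0,-26],[0,0,-36],[0,0,-60],[0,0,-95],[0,0,-130]], roll=[0,0,0,0,0,0,0,0], fingers=[0,0,0,0,0,0,0,0])

```text
clock: 6.73
ee_pos: [0.5189, 0.1068, 0.1286]
ee_rot: [-179.9, -0.0, 94.8]
wrist_force: [0.9, 0.0, 1.1]
width: 0.0
grip_force: 0.0
```

servo_tool(offset=[[0,0,-25],[0,0,-60],[0,0,-95],[0,0,-105],[0,0,-105],[0,0,-105]], roll=[0,0,0,0,0,0], fingers=[1,1,1,1,1,1])

```text
clock: 7.23
ee_pos: [0.5201, 0.107, 0.2331]
ee_rot: [180.0, -0.0, 94.8]
wrist_force: [0.5, 0.6, -1.2]
width: 0.0717
grip_force: 0.0
```

```bash
python3 - <<'E'
from h import *
from bench import r
import json
s=r.get_state();print(s['clock'],s['ee_pos'],s['ee_rot'],s['wrist_force'],s['width'])
c=r.get_calibration('wrist');im=r.camera('wrist')[:,:,::-1];cv2.imwrite('pics/w5.png',im)
json.dump({k:np.array(v).tolist() for k,v in c.items()},open('w5.json','w'))
print('tcp px',proj(c,s['ee_pos'],True), 'tcp+30',proj(c,s['ee_pos']+[0,0,.03],True))
o=np.zeros((600,800,3),np.uint8);o[:,:400]=cv2.resize(im[0:240,180:340],(400,600),interpolation=2)
o[:300,400:]=cv2.resize(im[150:330,140:380],(400,300),interpolation=2)
t=r.camera('scene')[:,:,::-1];o[300:,400:]=cv2.resize(t[140:215,180:280],(400,300),interpolation=2)
cv2.imwrite('pics/z5.png',o)
E
```

```text
7.2333 [0.52006001 0.1069735  0.23312985] [ 1.79965551e+02 -1.43926883e-02  9.48255323e+01] [ 0.54276385  0.6376155  -1.15182258] 0.07174703398980316
tcp px [[259.56651555 219.94766341]] tcp+30 [[259.6815967 242.471366 ]]
```

View pics/z5.png

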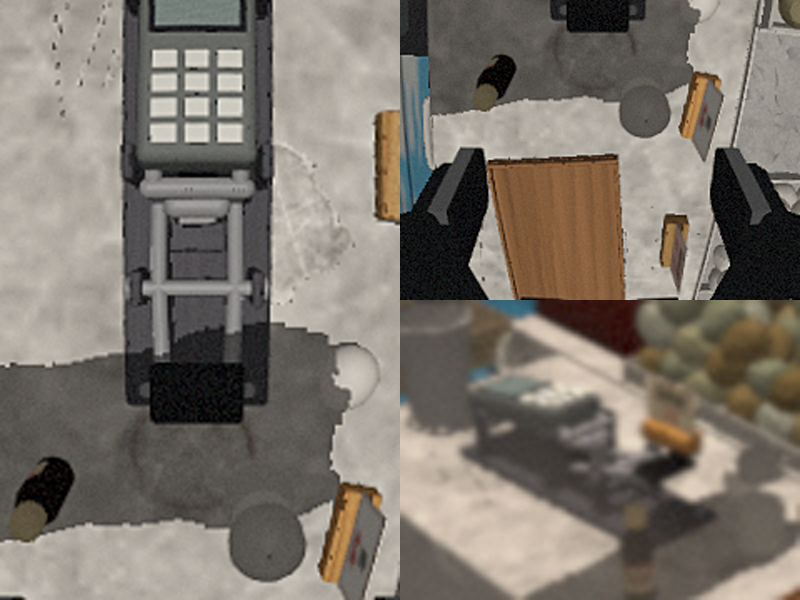

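The terminal is propped: the lip at (195,186) sits over the nose, the pad is back up, and the vial at (40,490) and shaker at (265,540) still stand. The open fingertips sit about 41 mm above the reported TCP. They were about 30 mm above it when shut, which fits the 13 mm swing. I'll move over the terminal's middle.

servo_tool(offset=[[38,0,0],[78,0,0],[115,0,20],[145,0,50],[165,0,85],[170,0,110],[170,0,120],[170,0,120]], roll=[0.005,0.005,0.005,0.005,0.005,0.005,0.005,0.005], fingers=[1,1,1,1,1,1,1,1], grip_force=22)

```text
clock: 8.0
ee_pos: [0.5036, 0.2752, 0.1091]
ee_rot: [-179.7, 0.2, 94.6]
wrist_force: [0.4, 0.6, 1.0]
width: 0.085
grip_force: 0.0
```

```bash
python3 - <<'E'
from h import *
from bench import r
s=r.get_state();print(s['clock'],s['ee_pos'],s['ee_rot'],s['width'],off(s,(.5053,.2763,.003),94.5))
c=r.get_calibration('wrist');im=r.camera('wrist')[:,:,::-1];cv2.imwrite('pics/w6.png',im)
o=cv2.resize(im[100:300,130:390],(780,600),interpolation=2);cv2.imwrite('pics/z6.png',o)
ex=np.array([-.0785,.997,0])
print('zoom px: tcp column pts',(proj(c,[s['ee_pos']+[0,0,d] for d in(.03,.04)],True)-[130,100])*3)
g=cv2.cvtColor(im,cv2.COLOR_BGR2GRAY)
for row in(200,215,230,240,250): print(row,g[row,180:345:3].tolist())
E
```

```text
8.0 [0.5035927  0.27524684 0.10913126] [-1.79664394e+02  1.58495031e-01  9.45735809e+01] 0.08502400711618756 (array([  1.2,   2.4, 106.1]), np.float64(0.001284229843183897))
zoom px: tcp column pts [[388.02417154 427.84458406]
 [387.74181749 455.51013387]]
200 [83, 79, 79, 77, 75, 73, 73, 83, 85, 86, 87, 80, 79, 75, 67, 15, 40, 40, 49, 46, 46, 42, 47, 43, 46, 49, 40, 48, 47, 44, 48, 43, 49, 42, 52, 50, 47, 47, 45, 27, 35, 87, 89, 82, 82, 95, 86, 86, 88, 82, 84, 82, 143, 172, 176]
215 [86, 79, 81, 73, 74, 84, 84, 81, 82, 89, 92, 83, 82, 76, 84, 29, 38, 44, 48, 118, 103, 105, 94, 96, 44, 102, 105, 104, 106, 103, 50, 78, 108, 100, 105, 105, 42, 51, 43, 24, 60, 71, 71, 72, 65, 87, 89, 83, 86, 84, 77, 81, 76, 82, 79]
230 [78, 75, 78, 79, 77, 77, 78, 80, 78, 72, 83, 90, 82, 80, 82, 25, 28, 44, 47, 97, 94, 92, 97, 91, 46, 87, 94, 94, 98, 92, 47, 76, 97, 92, 91, 92, 40, 44, 41, 16, 73, 80, 68, 70, 81, 81, 74, 76, 81, 76, 152, 181, 178, 177, 171]
240 [88, 83, 88, 92, 88, 87, 79, 77, 83, 77, 82, 77, 84, 79, 68, 23, 22, 44, 48, 107, 102, 101, 99, 96, 45, 91, 99, 103, 96, 100, 44, 87, 99, 100, 103, 101, 40, 43, 34, 27, 22, 81, 78, 77, 69, 133, 174, 153, 148, 143, 175, 166, 174, 171, 170]
250 [87, 85, 86, 82, 74, 76, 77, 82, 90, 86, 89, 85, 88, 92, 43, 35, 22, 40, 46, 105, 100, 101, 101, 108, 38, 95, 100, 102, 102, 107, 45, 94, 103, 99, 100, 101, 40, 43, 24, 30, 26, 169, 171, 170, 162, 156, 155, 142, 158, 127, 133, 139, 151, 163, 71]
```

servo_tool(offset=[[0,1,18],[1,2,40],[1,2,60],[1,2,78],[1,2,92],[1,2,101],[1,2,106],[1,2,106]], roll=[0,0,0,0,0,0,0,0], fingers=[1,1,1,1,1,1,1,1])

```text
clock: 8.72
ee_pos: [0.508, 0.2769, 0.0074]
ee_rot: [180.0, -0.0, 94.5]
wrist_force: [0.2, 0.3, 0.7]
width: 0.0854
grip_force: 0.0
```

servo_tool(offset=[[0,-2,2],[0,-2,2],[0,-2,2],[0,-2,2],[0,-2,2],[0,-2,2],[0,-2,2],[0,-2,2]], roll=[0,0,0,0,0,0,0,0], fingers=[1,1,0.7,0.6,0.4,0.2,0,0], grip_force=25)

```text
clock: 9.38
ee_pos: [0.5058, 0.2773, 0.0055]
ee_rot: [180.0, -0.0, 94.5]
wrist_force: [-1.5, -0.6, 6.3]
width: 0.0537
grip_force: 27.5
```

servo_tool(offset=[[0,0,-4],[0,0,-10],[0,0,-18],[0,0,-30],[0,0,-50],[0,0,-75],[0,0,-100],[0,0,-100]], roll=[0,0,0,0,0,0,0,0], fingers=[0,0,0,0,0,0,0,0])

```text
clock: 10.05
ee_pos: [0.5075, 0.2782, 0.1114]
ee_rot: [179.6, -0.2, 94.5]
wrist_force: [0.9, 0.5, -2.4]
width: 0.0534
grip_force: 27.0
```

```bash
python3 - <<'E'
from h import *
from bench import r
s=r.get_state();print(s['clock'],s['ee_pos'],s['ee_rot'],s['wrist_force'],s['width'],s['grip_force'])
# tray re-measure on w5 (fisheye) and top
import json
c=json.load(open('w5.json'));im=cv2.imread('pics/w5.png');h=cv2.cvtColor(im,cv2.COLOR_BGR2HSV)
m=((h[...,0]<16)&(h[...,1]>70)&(h[...,2]>70)).astype('u1')*255
u=lambda a,b:(140+(a-400)*.6,150+b*.6)
print('far edge w5',plane(c,[u(490,163),u(617,157)],.011,True),'bottom',plane(c,[u(513,296),u(622,293)],.011,True))
sc=cv2.imread('pics/scene0.png');cs=r.get_calibration('scene');ct=r.get_calibration('top')
hs=cv2.cvtColor(sc,cv2.COLOR_BGR2HSV);m=((hs[...,0]<16)&(hs[...,1]>110)).astype('u1')*255;m[:200]=0;m[260:]=0;m[:,:250]=0;m[:,345:]=0
k=max(cv2.findContours(m,0,2)[0],key=cv2.contourArea);q=cv2.approxPolyDP(k,6,True)[:,0];print(q.tolist());print(plane(cs,q,.008).round(3))
E
```

```text
10.05 [0.5074889  0.27823301 0.11140932] [179.59315749  -0.182726    94.52976747] [ 0.88141441  0.54692572 -2.37330794] 0.05342484613990669 27.013251185417175
far edge w5 [[ 0.43087654 -0.05409208  0.011     ]
 [ 0.54897145 -0.03607247  0.011     ]] bottom [[ 0.45166245 -0.230409    0.011     ]
 [ 0.57267285 -0.21196472  0.011     ]]
[[257, 226], [309, 254], [336, 235], [284, 210]]
[[ 0.429 -0.06   0.008]
 [ 0.449 -0.253  0.008]
 [ 0.567 -0.239  0.008]
 [ 0.547 -0.044  0.008]]
```

servo_tool(offset=[[-10,-1,0],[-30,-3,0],[-60,-6,0],[-90,-9,0],[-120,-11,0],[-150,-14,0],[-180,-17,0],[-210,-20,0]], roll=[0,0,-0.01,-0.02,-0.03,-0.04,-0.05,-0.073], fingers=[0,0,0,0,0,0,0,0])

```text
clock: 10.72
ee_pos: [0.5011, 0.0643, 0.1041]
ee_rot: [-179.9, 0.0, 98.7]
wrist_force: [0.7, 0.4, -2.3]
width: 0.0533
grip_force: 26.9
```

```bash
python3 - <<'E'
from h import *
from bench import r
s=r.get_state();print(s['clock'],s['ee_pos'],s['ee_rot'],s['wrist_force'],s['width'],off(s,(.502,-.141,.06),98.7))
E
```

```text
10.7167 [0.50114343 0.06427208 0.10414664] [-1.79924610e+02  4.50431177e-03  9.87268397e+01] [ 0.65366726  0.43315868 -2.2581729 ] 0.05329494610820242 (array([-203. ,  -30.2,   44.2]), np.float64(0.00046844051232047135))
```

servo_tool(offset=[[-20,-3,0],[-50,-7,0],[-80,-12,0],[-110,-16,0],[-140,-21,0],[-170,-25,0],[-195,-29,10],[-203,-30,30]], roll=[0,0,0,0,0,0,0,0], fingers=[0,0,0,0,0,0,0,0])

```text
clock: 11.38
ee_pos: [0.5034, -0.1427, 0.0759]
ee_rot: [179.9, 0.1, 98.6]
wrist_force: [0.9, 0.0, -1.6]
width: 0.0538
grip_force: 27.0
```

servo_tool(offset=[[0,0,8],[0,0,12],[0,0,14],[0,0,14]], roll=[0,0,0,0], fingers=[0,0,0,0])

```text
clock: 11.72
ee_pos: [0.503, -0.1382, 0.0608]
ee_rot: [-180.0, -0.0, 98.8]
wrist_force: [-0.7, -0.5, -1.8]
width: 0.0534
grip_force: 27.0
```

```bash
python3 - <<'E'
from h import *
from bench import r
s=r.get_state();print(s['clock'],s['ee_pos'],s['ee_rot'],s['wrist_force'],s['width'],off(s,(.502,-.141,-.015),98.7))
w=r.camera('wrist')[:,:,::-1];t=r.camera('scene')[:,:,::-1];p=r.camera('top')[:,:,::-1]
o=np.zeros((600,800,3),np.uint8);o[:,:400]=cv2.resize(w[60:330,170:350],(400,600),interpolation=2)
o[:300,400:]=cv2.resize(t[170:275,225:365],(400,300),interpolation=2);o[300:,400:]=cv2.resize(p[150:240,240:360],(400,300),interpolation=2)
cv2.imwrite('pics/z7.png',o);cv2.imwrite('pics/w7.png',w);cv2.imwrite('pics/s7.png',t)
E
```

```text
11.7167 [ 0.50302122 -0.13819819  0.06083614] [-1.79975159e+02 -1.90673731e-02  9.87659204e+01] [-0.68697643 -0.47378645 -1.78804333] 0.053440281105138494 (array([-2.6, -1.4, 75.8]), np.float64(0.0011505284137560098))
```

View pics/z7.png

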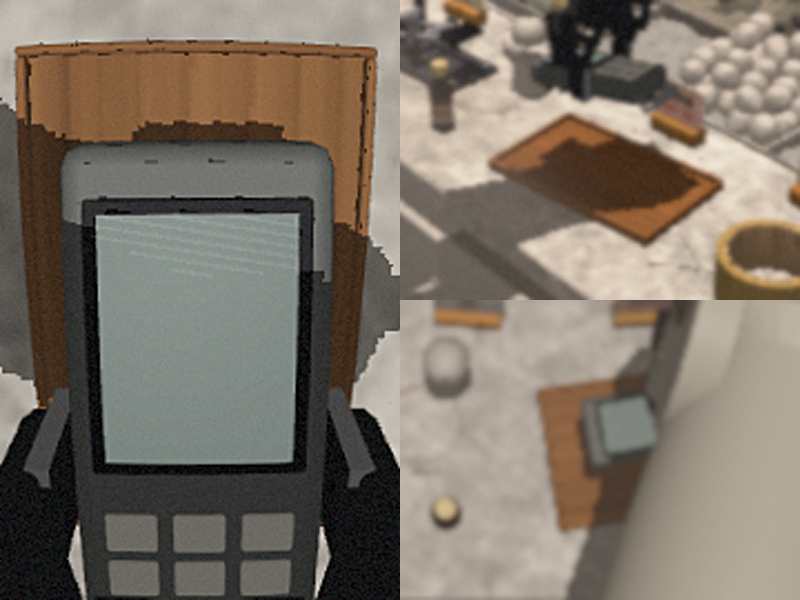

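The terminal is held over the tray and centred across it: terminal at column 198, tray at 196, far wall at row 50. Lowering now.

servo_tool(offset=[[-1,0,12],[-2,0,28],[-2,0,44],[-2,0,58],[-2,0,66],[-2,0,72],[-2,0,75],[-2,0,75]], roll=[0,0,0,0,0,0,0,0], fingers=[0,0,0,0,0,0,0,0])

```text
clock: 12.53
ee_pos: [0.5035, -0.1409, -0.0145]
ee_rot: [-180.0, -0.0, 98.7]
wrist_force: [-0.1, -0.5, -1.9]
width: 0.0535
grip_force: 27.1
```

servo_tool(offset=[[0,0,1.5],[0,0,3],[0,0,4.5],[0,0,6],[0,0,6]], roll=[0,0,0,0,0], fingers=[0,0,0,0,0])

```text
clock: 12.95
ee_pos: [0.5035, -0.1409, -0.0202]
ee_rot: [-180.0, -0.0, 98.7]
wrist_force: [-0.4, 0.7, -2.1]
width: 0.0533
grip_force: 27.1
```

servo_tool(offset=[[0,0,1],[0,0,2],[0,0,3],[0,0,4],[0,0,4]], roll=[0,0,0,0,0], fingers=[0,0,0,0,0], grip_force=20)

```text
clock: 13.37
ee_pos: [0.5037, -0.1414, -0.0235]
ee_rot: [180.0, 0.1, 98.7]
wrist_force: [-2.2, -3.2, 4.7]
width: 0.0537
grip_force: 27.8
```

servo_tool(offset=[[0,0,1],[0,0,2],[0,0,3],[0,0,3]], roll=[0,0,0,0], fingers=[0,0,0,0])

```text
clock: 13.7
ee_pos: [0.5041, -0.1421, -0.026]
ee_rot: [179.9, 0.1, 98.7]
wrist_force: [-2.4, -5.6, 7.4]
width: 0.0534
grip_force: 28.1
```

Rear contact came at −0.022, as predicted. I'll keep easing down so the terminal turns flat.

servo_tool(offset=[[0,0,1],[0,0,2],[0,0,3],[0,0,3]], roll=[0,0,0,0], fingers=[0,0,0,0])

```text
clock: 14.03
ee_pos: [0.5046, -0.1423, -0.0288]
ee_rot: [179.9, 0.2, 98.7]
wrist_force: [-0.5, -6.4, 7.3]
width: 0.0536
grip_force: 28.2
```

servo_tool(offset=[[0,0,1],[0,0,2],[0,0,2],[0,0,2]], roll=[0,0,0,0], fingers=[0,0,0,0])

```text
clock: 14.37
ee_pos: [0.5049, -0.1421, -0.0307]
ee_rot: [179.9, 0.1, 98.7]
wrist_force: [0.1, -5.0, 5.7]
width: 0.0531
grip_force: 28.3
```

```bash
python3 - <<'E'
from h import *
from bench import r
s=r.get_state();print(s['clock'],s['ee_pos'],s['wrist_force'],s['moment'],s['grip_force'])
c=r.get_calibration('wrist');c7=None
w=r.camera('wrist');cv2.imwrite('pics/w8.png',w[:,:,::-1])
h=cv2.cvtColor(w,cv2.COLOR_RGB2HSV);a=cv2.imread('pics/w7.png');h7=cv2.cvtColor(a,cv2.COLOR_BGR2HSV)
for H in(h7,h):
    m=((H[...,0]>70)&(H[...,0]<105)&(H[...,1]>18)&(H[...,2]>110)).astype('u1')*255;m[:,:190]=0;m[:,325:]=0
    k=max(cv2.findContours(m,0,2)[0],key=cv2.contourArea);print(cv2.approxPolyDP(k,6,True)[:,0].tolist())
E
```

```text
14.3667 [ 0.5048508  -0.14210907 -0.03067955] [ 0.12029147 -5.01902283  5.73908938] [-0.64866556  0.03189709  0.01426482] 28.270687758922577
[[301, 191], [295, 197], [286, 190], [280, 198], [288, 200], [277, 198], [284, 201], [275, 209], [269, 203], [283, 191], [269, 198], [272, 210], [257, 218], [246, 205], [250, 214], [230, 214], [223, 198], [215, 212], [225, 211], [224, 223], [235, 227], [238, 219], [241, 227], [247, 216], [247, 227], [255, 220], [265, 229], [242, 237], [218, 223], [228, 237], [217, 234], [216, 243], [230, 247], [217, 249], [218, 266], [300, 266], [303, 203], [292, 216], [281, 206]]
[[305, 202], [290, 203], [281, 215], [213, 211], [217, 260], [227, 258], [222, 265], [229, 269], [232, 257], [240, 260], [232, 268], [244, 267], [246, 241], [255, 250], [249, 246], [247, 257], [253, 261], [257, 251], [256, 262], [263, 258], [272, 268], [264, 255], [302, 255]]
```

```bash
cat > pit.py <<'E'
from h import *
from bench import r
import sys
f=sys.argv[1]
s=r.get_state();c=r.get_calibration('wrist')
if f!='old':cv2.imwrite(f,r.camera('wrist')[:,:,::-1])
for n in('pics/w7.png',f if f!='old' else 'pics/w8.png'):
    g=cv2.GaussianBlur(cv2.imread(n,0),(3,3),0).astype(int)
    v=g[110:300,245:270].mean(1); d=np.diff(v); 
    e=[(int(i)+110,int(d[i])) for i in range(1,188) if abs(d[i])>10 and abs(d[i])==max(abs(d[i-1:i+2]))];print(n,e)
    for row in(165,180,220,250):
        u=g[row,190:330];d=np.diff(u);i=[j+190 for j in range(1,138) if abs(d[j])>14 and abs(d[j])==max(abs(d[j-1:j+2]))];print(row,i)
M=R.from_euler('xyz',s['ee_rot'],degrees=True).as_matrix()
for p in(0,2,4,6,9.2):
    a=np.radians(p);L=[]
    for x in(.055,.0005):          # pivot at grip: terminal (−.001, 18mm up)
        X=x+.001;Z=.030-.018;   # front (-x) up by p
        xx=X*np.cos(a)+Z*np.sin(a);zz=Z*np.cos(a)-X*np.sin(a)
        L.append(s['ee_pos']+M@np.array([xx,0,-.053-zz]))
    print(p,proj(c,L,True).round(1).tolist())
E
python3 pit.py old
```

```text
pics/w7.png [(114, -21), (124, 14), (148, -48), (150, 12), (155, 45), (268, -58), (273, 16), (291, 21)]
165 [206, 212, 304, 310, 318]
180 [206, 213, 304, 310, 318]
220 [208, 214, 303, 309]
250 [198, 209, 210, 215, 302, 307, 316, 319]
pics/w8.png [(121, -22), (156, -44), (164, 49), (273, -62), (277, 17), (278, 17), (294, 23)]
165 [203, 209, 307, 314]
180 [203, 210, 307, 313, 315, 322, 326]
220 [206, 212, 305, 311]
250 [198, 208, 214, 303, 309, 317, 319]
0 [[259.9, 159.1], [259.9, 276.9]]
2 [[259.9, 157.0], [259.9, 276.1]]
4 [[259.9, 155.1], [259.9, 275.3]]
6 [[259.9, 153.4], [259.9, 274.5]]
9.2 [[259.8, 151.2], [259.9, 273.1]]
```

servo_tool(offset=[[0,0,0.7],[0,0,1.4],[0,0,1.4]], roll=[0,0,0], fingers=[0,0,0])

```text
clock: 14.67
ee_pos: [0.5049, -0.1422, -0.0317]
ee_rot: [179.8, 0.2, 98.7]
wrist_force: [-1.9, -5.7, 10.3]
width: 0.0535
grip_force: 28.7
```

servo_tool(offset=[[0,0,-1],[0,0,-1],[0,0,-1],[0,0,-1],[0,0,-1],[0,0,-1]], roll=[0,0,0,0,0,0], fingers=[0,0.66,0.7,0.76,0.78,0.78])

```text
clock: 15.17
ee_pos: [0.5034, -0.1408, -0.0327]
ee_rot: [-180.0, -0.0, 98.7]
wrist_force: [0.3, -0.1, -0.8]
width: 0.0664
grip_force: 0.0
```

```bash
python3 pit.py pics/w9.png; python3 -c "
from bench import r
s=r.get_state();print(s['wrist_force'],s['width'])"
```

```text
pics/w7.png [(114, -21), (124, 14), (148, -48), (150, 12), (155, 45), (268, -58), (273, 16), (291, 21)]
165 [206, 212, 304, 310, 318]
180 [206, 213, 304, 310, 318]
220 [208, 214, 303, 309]
250 [198, 209, 210, 215, 302, 307, 316, 319]
pics/w9.png [(122, -18), (124, -21), (127, 10), (159, -44), (168, 47), (277, -64), (281, 19), (296, 21)]
165 [200, 201, 204, 318, 325, 327]
180 [204, 205, 211, 212, 310, 317]
220 [207, 214, 307, 314]
250 [196, 210, 216, 305, 311, 321]
0 [[259.9, 159.0], [259.8, 276.9]]
2 [[259.9, 156.9], [259.8, 276.1]]
4 [[259.9, 155.0], [259.8, 275.2]]
6 [[259.8, 153.3], [259.8, 274.4]]
9.2 [[259.8, 151.1], [259.8, 273.0]]
[-0.56360328  0.03894815  0.00540932] 0.0667283871182109
```

servo_tool(offset=[[0,0,-4],[0,0,-12],[0,0,-24],[0,0,-45],[0,0,-75],[0,0,-110],[0,0,-145],[0,0,-180]], roll=[0,0,0,0,0,0,0,0], fingers=[0.78,0.78,0.78,0.78,0.78,0.78,0.78,0.78])

```text
clock: 15.88
ee_pos: [0.5033, -0.1409, 0.1506]
ee_rot: [179.9, 0.0, 98.7]
wrist_force: [0.9, 0.5, 0.5]
width: 0.0666
grip_force: 0.0
```

servo_tool(offset=[[-20,0,-15],[-40,0,-35],[-60,0,-70],[-80,0,-90],[-90,0,-100],[-90,0,-100]], roll=[0,0,0,0,0,0], fingers=[0.78,0.78,0.78,0.78,0.78,0.78])

```text
clock: 16.38
ee_pos: [0.5178, -0.2319, 0.251]
ee_rot: [179.8, 0.2, 98.6]
wrist_force: [0.6, 0.9, 0.3]
width: 0.0669
grip_force: 0.0
```

```bash
python3 - <<'E'
from h import *
from bench import r
s=r.get_state();print(s['clock'],s['ee_pos'],s['wrist_force'],s['width'])
c=r.get_calibration('wrist');im=r.camera('wrist')[:,:,::-1];cv2.imwrite('pics/w10.png',im)
tx=np.array([np.cos(np.radians(98.7)),np.sin(np.radians(98.7)),0]);ty=np.array([-tx[1],tx[0],0])
C=np.array([.503,-.1465,0])
# screen: bluish-green bright blob -> quad on z=.034; tray: brown blob
h=cv2.cvtColor(im,cv2.COLOR_BGR2HSV)
for n,lo,hi,z in(('screen',(70,18,90),(105,120,255),.034),('tray',(3,70,40),(20,255,255),.011)):
    m=cv2.inRange(h,lo,hi);m=cv2.morphologyEx(m,2,np.ones((3,3)));pr=proj(c,C+[0,0,.02],True)[0]
    k=[q for q in cv2.findContours(m,0,2)[0] if cv2.contourArea(q)>150 and np.hypot(*(q[:,0].mean(0)-pr))<130]
    for q in sorted(k,key=cv2.contourArea)[-2:]:
        b=cv2.boxPoints(cv2.minAreaRect(q));p=plane(c,b,z,True)-C;print(n,cv2.contourArea(q),'tray frame mm',(1000*np.c_[p@tx,p@ty]).round(0).tolist())
# bystanders: top view before/after
t0=cv2.imread('pics/top0.png').astype(int);t1=r.camera('top')[:,:,::-1].astype(int);cv2.imwrite('pics/top9.png',t1.astype('u1'))
for n,(u,v) in dict(cup=(115,195),shk=(254,170),vial=(254,213),tape=(402,196)).items():
    a=cv2.GaussianBlur(t0[v-16:v+16,u-18:u+18].astype('f4'),(3,3),0).mean(2);b=cv2.GaussianBlur(t1[v-16:v+16,u-18:u+18].astype('f4'),(3,3),0).mean(2);print(n,cv2.phaseCorrelate(a,b),abs(a-b).mean())
E
```

```text
16.3833 [ 0.51783261 -0.23190152  0.25104781] [0.57413327 0.86436557 0.2625823 ] 0.06688198640142984
tray 355.0 tray frame mm [[-35.0, -98.0], [24.0, -104.0], [24.0, -118.0], [-36.0, -113.0]]
tray 12081.0 tray frame mm [[100.0, 62.0], [99.0, -62.0], [-99.0, -64.0], [-98.0, 66.0]]
cup ((-0.055284079209563686, 0.007934094606895314), 0.9832452763285902) 1.9272643
shk ((0.02223423962386306, 0.007551764301961583), 1.0012595050502568) 2.383572
vial ((0.036775227668137234, 0.01698649172772626), 1.002921740938392) 2.4237738
tape ((1.8962158574758767, -0.8697355036239323), 0.09841430264835556) 32.75991
```

```bash
python3 - <<'E'
from h import *
from bench import r
c=r.get_calibration('wrist');im=cv2.imread('pics/w10.png')
tx=np.array([np.cos(np.radians(98.7)),np.sin(np.radians(98.7)),0]);ty=np.array([-tx[1],tx[0],0]);C=np.array([.503,-.1465,0])
# rectify the plane z=.034 : 1 mm per pixel, tray frame (x right -110..110, y up)
X,Y=np.meshgrid(np.arange(-110,110),np.arange(70,-70,-1))
for z in(.034,):
    P=C+X.ravel()[:,None]*tx/1e3+Y.ravel()[:,None]*ty/1e3+[0,0,z]
    uv=proj(c,P,True).astype('f4').reshape(140,220,2);q=cv2.remap(im,uv[...,0],uv[...,1],1)
h=cv2.cvtColor(q,cv2.COLOR_BGR2HSV);m=cv2.inRange(h,(0,0,30),(179,70,255));m[:12]=0;m[-12:]=0;m[:,:15]=0;m[:,-15:]=0
m=cv2.morphologyEx(m,cv2.MORPH_CLOSE,np.ones((9,9)));k=max(cv2.findContours(m,0,2)[0],key=cv2.contourArea)
b=cv2.minAreaRect(k);print('terminal rect centre(tray mm)',b[0][0]-110,70-b[0][1],b[1],b[2])
v=cv2.cvtColor(q,cv2.COLOR_BGR2GRAY);mk=cv2.inRange(v,150,255)&m;ks=[cv2.minAreaRect(x) for x in cv2.findContours(mk,0,2)[0] if cv2.contourArea(x)>30]
for x in ks:print((round(x[0][0]-110),round(70-x[0][1])),[round(y,1) for y in x[1]],round(x[2]))
E
```

```text
terminal rect centre(tray mm) 5.0 -0.9999923706054688 (51.99999237060547, 133.99996948242188) 90.0
(-6, -15) [10.0, 8.0] 90
(-18, -15) [10.0, 8.0] 90
(-30, -15) [10.0, 8.0] 90
(-42, -16) [11.0, 8.0] 90
(-6, -1) [10.0, 8.0] 90
(-18, -1) [10.0, 8.0] 90
(-30, -1) [10.0, 8.0] 90
(-6, 14) [9.0, 8.0] 90
(-29, 14) [9.0, 6.0] 90
(-18, 14) [10.0, 8.0] 90
```

```bash
python3 -c "
from bench import r
print(r.finish_job())"
```

```text
the job is handed in; nothing more can be done
None
```

The lever was pressed to its stop and came back up, leaving the terminal propped on the catch. I then laid the terminal flat, screen up and lengthwise, in the tray and handed the job in at about 16 s. The cup, shaker and vial had not moved; the tape was never approached, but the arm hid it in the last check.

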